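Shut the raw eggs away, then lift the cooked egg with tongs and hold it over the bowl

ROBOT

A 7-joint arm with a two-finger parallel gripper is mounted at the origin on a cart in front of the work surface, level with it; the furniture and walls round the work are solid. World frame = base frame: x ahead of the robot, y to its left, z up, the work surface at z = 0. Lengths are in m, angles in rad, forces in N, time in s.
With the tool pointing down it reaches from about 0.425 to 0.925 m from the base axis. Payload 6.8 kg.
Tool frame: the origin (TCP) lies between the finger pads; the fingertips stand r.tcp_to_tips ahead of it and the grasp point (between the pads) lies 3 mm ahead of it (r.tcp_to_tips is the distance from the TCP to the fingertips, in m); z points along the fingers, y is the line along which they close (so a half turn about z gives the same grasp; the last joint's range is limited). The gripper opens to 85 mm and grips with 20 to 120 N. Pads are 22 mm wide; open, the fingers measure 114 mm over their backs; the gripper's body (76 mm by 85 mm) begins 54 mm behind the grasp point. The pads swing forward as they close: fully open they stand 13 mm farther back than shut.
Start: joints at [-1.28, 0.477, 0.022, 1.555, -0.011, 1.109, -0.083], TCP at [0.262, 0.622, 0.221] pointing down, gripper open.
Joint ranges: [-2.96, 2.96], [-0.34, 2.1], [-1.41, 1.46], [0.24, 2.44], [-1.37, 4.51], [0.17, 1.92], [-2.96, 2.96]. Speed limits (rad/s): [2.39, 2.39, 3.14, 3.14, 3.14, 3.14, 3.14].

INTERFACE

Orientations are given as a rotation vector (axis times angle).
In Python, from bench import r gives the robot as it stands. The module is installed in compiled form; this text tells all that it offers.
- The arm moves only by the tool step_arm, never from a script. Its argument "moves" is a list of rows, each an object of numbers: "rx", "ry", "rz": the turn, a rotation vector about the tool's x, y, z in degrees; "dx", "dy", "dz": the shift along the tool's x, y, z in mm; "gripper": the opening, from -1 (shut) to 1 (fully open). In form: [{"rx": .., "ry": .., "rz": .., "dx": .., "dy": .., "dz": .., "gripper": ..}, ...]. A call has 1 to 20 rows; each row shifts and turns the commanded pose from where the row before left it, along the tool's axes as they then stand; what a row does not reach is not made up. A row lasts 1/8 s, in which the tool goes at most 62.5 mm and 10.7 degrees, less where a joint would pass 70% of its speed; a pose out of reach is approached as far as the arm can. A call is refused whole if a number of a shift passes 62.5 or a number of a turn 10.7, either way. A call with a gripper value outside its range is refused whole. The fingers move at their own pace and stop on an object; "grip_force" is the grip in N (left out, the last holds). Time passes only in rows, so rows that do not move let the fingers close. It gives the time, the measured TCP pose, the force, the opening and the grip force at its end, in the units of the state.
- r.get_obs(): the state, without advancing time (a new reading comes with each control period).
- r.grab_frame(name): name is "side" or "top"; returns the picture (400x640x3 uint8, blue, green, red); there is no depth.
- r.camera_info(name): a dict with "mtx" (3x3 intrinsics, pixels), "D" ([k1, k2, p1, p2, k3] as OpenCV has them; the pictures are not rectified), "rvec" (rotation vector, rad) and "tvec" (3), from world to camera coordinates, as OpenCV has them. Camera axes: x right, y down, z forward; pixel columns grow to the right and rows downward; lengths in m; the calibration is good to about 2 mm. A picture is of the moment at which its call begins. camera_info takes no time and is no camera call.
- r.hand_in(): hands the job in; it is judged then, once.
The state is a dict: "clock": time; "joints": joint angles; "qvel": joint speeds; "tau": joint torques, N m; "tcp_pos": TCP position; "orientation": TCP orientation; "contact_force": force on the tool from outside, world axes, zero at the start; "moment": the same for the moment, N m; "grip_width": finger opening in m; "gripper_force": force on a finger pad.
Only numpy, scipy, OpenCV 4.12 (cv2) and the standard library are available. Lean on these libraries where they do the work, as an engineer would, in place of code of your own. Each camera call takes 0.05 s, during which the arm holds its last target. There are 200 camera calls.

TASK

First shut the lid of the egg box fully, so that the raw eggs are put away and cannot be mixed up with the cooked one. Then take the kitchen tongs by both arms, squeeze them, not so hard as to crack it, on the hot cooked egg that stands in the egg cooker, lift it out and carry it over the white bowl so that it can drip off. Touch the egg with the tongs only, do not drop it or disturb the other things, and finish while still holding it in the tongs well clear above the bowl, about over its middle.

Things in the scene. Friction and masses are not known exactly. Their poses are not given: they have to be found in the camera images.
- egg_box: fixed pale blue-green plastic egg box, 112 mm deep (x) by 160 mm wide (y), 48 mm high without lid, loaded with five raw brown eggs that stand out 20 mm above its rim. Origin: centre of its underside; its -x points to its front, away from the hinge; y runs along the hinge.
- egg_box_lid (a joint): hinge of the egg box's lid, rad: 0 = shut, about 1.4 = standing open. The hinge is stiff: the lid stays where it is left (about 1 N at its free edge moves it) and stops at 0.
- lid_hinge (a point): middle of the lid's hinge line, on the far top edge of the box's lower half, 48 mm above the worktop, with the box's axes. The lid is a tray-shaped cover 112 mm deep, 160 mm wide, 26 mm high, with a thumb tab on its front edge; shut, its flat top is 74 mm above the worktop.
- lid_edge (a point): on the lid: middle of the outer free edge of its flat top face, 112 mm from the hinge line along the lid and 26 mm outward from it. When the lid stands open this point is its highest part (about 0.16 above the worktop) and the flat outer face looks away from the box's front.
- tongs: spring kitchen tongs of bright steel with black grip sleeves and red jaws, 240 mm long, 100 g, lying on their edges on the worktop so that both arms can be taken from above. Origin: underside of the round bow end where the arms join; x runs along the middle line to the jaws, z up. Arms 26 mm high, jaws 30 mm. Free, the jaws stand 75 mm apart inside, 92 mm outside.
- tongs_grip (a point): on the tongs' middle line, halfway along the grip sleeves, 95 mm from the origin, 13 mm above the underside: hold here, closing across both arms. Over the sleeves they measure 55 mm when free; at 47 mm the jaws are still 58 mm apart, at about 33 mm they meet the egg. The bow springs the arms outward: 5 N each just squeezed, 7 N on the egg. 20 to 60 N of grip is right; over 80 N cracks the egg.
- tongs_jaws (a point): point midway between the jaws, 195 mm from the origin (100 mm ahead of tongs_grip) and 15 mm above the underside: the egg's middle belongs here. The jaws are 43 mm long (x 174 to 217 mm of the tongs), slightly cupped.
- tongs_left (a joint): how far the left arm of the tongs is squeezed in, rad: 0 = free and open, about 0.1 = closed on the egg, 0.19 = shut. The right arm always moves as much.
- egg_center (a point): centre of the cooked brown egg, 42 mm thick and 54 mm long, 58 g. It stands on end in the raised ring seat of the egg cooker, its lowest 8 mm inside the ring, centre about 77 mm and top about 104 mm above the worktop. It is the only egg in the cooker.
- egg_cooker: round electric egg cooker with white base, steel rim and grey tray with five raised ring seats, 158 mm across, fixed. Origin: centre of its underside; the tray's top is 46 mm and the rings' tops 58 mm above it; the occupied seat is 44 mm from the centre, on the -x side of its own frame.
- white_bowl: white stoneware bowl, loose, 120 mm across, 57 mm high. Origin: centre of its underside.
- dial_timer: white kitchen timer with red dial, 67 mm across, 47 mm high, loose, beside the work; leave it alone. Origin: centre of its underside.
- pepper_mill: small grey pepper shaker, 44 mm across, 90 mm high, loose; leave it alone. Origin: centre of its underside.
- lemon: yellow lemon, 83 x 58 mm, loose; leave it alone. Origin: its underside.
There are look-alikes about, which are no part of the job. Leave any blue look-alike of the part that bears egg_center alone.

How it is judged:
On the way, in this order (a step that is already met when the one before it is completed fails the run):
1. the lid of the egg box is shut, the cooked egg still in the cooker (value of joint egg_box_lid below 0.06 rad and distance of egg_center from where it was at the start of the episode below 0.02 m), for 0.2 s.
2. the egg is squeezed in the jaws of the tongs and lifted out of its seat (height (world z) of egg_center above 0.1 m and contact force between egg and tongs above 0.4 N and contact force between the fingers and tongs above 1 N), for 0.2 s.
At the end, for the whole second after the job is handed in: Lid shut (within 0.06 rad); egg held still in the jaws (within 35 mm of their middle), tongs held by the robot; egg centre at least 115 mm above the worktop and within 35 mm sideways of the middle of the upright bowl; egg and tongs do not touch the bowl (value of joint egg_box_lid below 0.06 rad and height (world z) of egg_center above 0.115 m and horizontal distance between egg_center and white_bowl below 0.035 m and distance between egg_center and tongs_jaws below 0.035 m and contact force between egg and tongs above 0.4 N and contact force between the fingers and tongs above 1 N and contact force between each of egg, tongs and white_bowl below 0.05 N and linear speed of egg below 0.03 m/s and angle between white_bowl's own z axis and vertical below 0.1 rad); the arm keeps its last pose, push and grip.
It fails at once if the robot touches the egg itself (contact force between any of the arm, the fingers and egg above 0.3 N).
It fails at once if the egg is cracked by too hard a squeeze (contact force between egg and tongs above 75 N).
It fails at once if the egg is dropped (height (world z) of egg_center below 0.06 m).
It fails at once if the bowl is pushed away or tipped (distance of white_bowl from where it was at the start of the episode above 0.03 m or angle between white_bowl's own z axis and vertical above 0.35 rad).
It fails at once if the timer, pepper shaker or lemon is disturbed (distance of any of dial_timer, pepper_mill from where it was at the start of the episode above 0.03 m or distance of lemon from where it was at the start of the episode above 0.04 m or angle between pepper_mill's own z axis and vertical above 0.5 rad).
It also fails if it takes over 56 s, if anything falls off the work surface, if the arm or the gripper's body presses on something with over 40 N, if the wrist force passes 120 N, or if a joint passes its speed limit or range.

## Working session

There is one attempt and no reset: what is moved stays moved. The work goes in short steps, Python scripts to look and compute and a tool call to move; the robot and the scene stay as the last step left them, time stands still between calls to the robot, and variables do not carry over. Pictures are saved under pics/ and viewed, at most 10 in all, crops included, and the job is handed in when it is done.

Besides the shell and the picture viewer there is one more tool, called after ">>>" as a command line: name --argument value ..., lists and objects as JSON in quotes. step_arm: Moves the arm, as the interface text tells. Its arguments: {"type":"object","properties":{"moves":{"type":"array","items":{"type":"object","properties":{"rx":{"type":"number"},"ry":{"type":"number"},"rz":{"type":"number"},"dx":{"type":"number"},"dy":{"type":"number"},"dz":{"type":"number"},"gripper":{"type":"number"}}}},"grip_force":{"type":"number"}},"required":["moves"]}

```bash
mkdir -p pics
python3 - <<'E'
from bench import r
import cv2
for n in("side","top"):
    im=r.grab_frame(n); cv2.imwrite(f"pics/{n}0.png",im)
    c=r.camera_info(n); print(n,c)
print(r.get_obs(), r.tcp_to_tips)
E
```

```text
side {'mtx': array([[456.51043555,   0.        , 314.93462649],
       [  0.        , 456.51043555, 202.2277315 ],
       [  0.        ,   0.        ,   1.        ]]), 'D': array([-0.10189871,  0.        ,  0.        ,  0.        ,  0.        ]), 'rvec': array([ 2.0087307 , -0.19899665,  0.13252613]), 'tvec': array([-0.45481172,  0.19704208,  0.85246578])}
top {'mtx': array([[409.44908244,   0.        , 327.26775148],
       [  0.        , 409.44908244, 200.86716192],
       [  0.        ,   0.        ,   1.        ]]), 'D': array([-0.05727258,  0.        ,  0.        ,  0.        ,  0.        ]), 'rvec': array([ 2.14695774, -2.19989479,  0.06752369]), 'tvec': array([0.2801872 , 0.50857991, 1.01813619])}
{'clock': 0.1, 'joints': array([-1.28008762,  0.47771806,  0.02236463,  1.55635107, -0.01148322,
        1.10932272, -0.08308451]), 'qvel': array([ 0.0014125 , -0.00082962,  0.00011399, -0.00301836,  0.00127258,
       -0.00088206, -0.00036773]), 'tau': array([ 3.47864305e-03, -5.97755313e+01,  1.61322791e+00, -2.81955940e+01,
        1.28035448e-02,  5.01174902e-03, -2.08934983e-05]), 'tcp_pos': array([0.26192922, 0.62150235, 0.22012362]), 'orientation': array([-6.22230842e-01, -3.07916528e+00,  2.60790646e-03]), 'contact_force': array([-0.68415047, -0.93523487, -0.34568484]), 'moment': array([-0.00671936, -0.00261839,  0.02101288]), 'gripper_force': 0.0, 'grip_width': 0.08550624539758041} 0.022
```

View pics/top0.png

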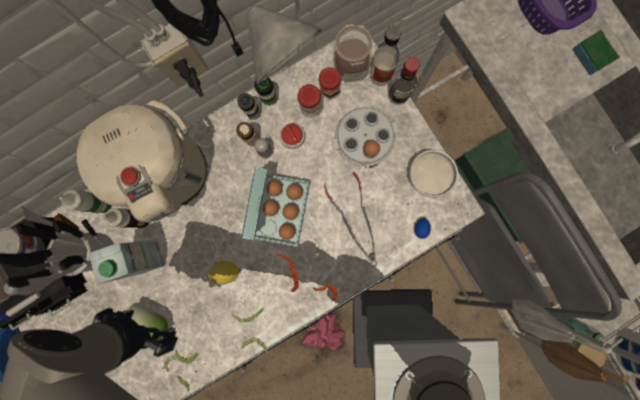

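View pics/side0.png

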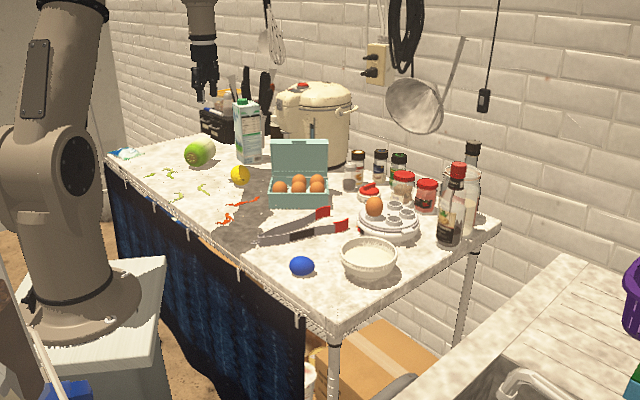

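The top view shows the egg box (277,208) with its lid open to the left (255,205). The tongs have their bow at (372,258) and jaws at (327,192) and (356,180). The cooker is at (366,135), the bowl at (432,172), the timer at (292,134), the pepper shaker at (263,147) and the lemon at (224,272).
Candidates for the egg: raw eggs in the box (275,187), (294,191), (270,207), (291,211), (287,231); the blue egg (422,228); the brown egg in the cooker (371,148). I choose the brown one in the cooker and check it in a close crop.

```bash
cat > h.py <<'E'
from bench import r
import cv2, numpy as np
def cam(n):
    c=r.camera_info(n); R=cv2.Rodrigues(c["rvec"])[0]; return c,R,(-R.T@c["tvec"])
def ray(n,uv):
    c,R,o=cam(n); p=cv2.undistortPoints(np.array([[uv]],float),c["mtx"],c["D"])[0,0]
    return o,R.T@np.array([p[0],p[1],1])
def onz(n,uv,z):
    o,d=ray(n,uv); return o+d*(z-o[2])/d[2]
def tri(a,b):  # top pixel, side pixel
    o1,d1=ray("top",a);o2,d2=ray("side",b)
    s=np.linalg.lstsq(np.c_[d1,-d2],o2-o1,rcond=None)[0]
    p,q=o1+s[0]*d1,o2+s[1]*d2; return (p+q)/2,np.linalg.norm(p-q)
def proj(n,P):
    c=r.camera_info(n); return cv2.projectPoints(np.array(P,float).reshape(-1,1,3),c["rvec"],c["tvec"],c["mtx"],c["D"])[0][:,0]
E
python3 - <<'E'
from h import *
np.set_printoptions(precision=3,suppress=True)
t=cv2.imread("pics/top0.png");s=cv2.imread("pics/side0.png")
cv2.imwrite("pics/topc.png",cv2.resize(t[90:270,230:470],None,fx=3.3,fy=3.3,interpolation=cv2.INTER_CUBIC))
cv2.imwrite("pics/sidec.png",cv2.resize(s[110:290,240:480],None,fx=3.3,fy=3.3,interpolation=cv2.INTER_CUBIC))
for n,uv,z in[("egg",(371,148),.085),("cooker",(366,135),.046),("bowl",(432,172),.057),("timer",(292,134),.047),("pepper",(263,147),.09),("lemon",(224,272),.04),("bow",(373,258),.013),("jawA",(326,191),.02),("jawB",(356,180),.02)]: print(n,onz("top",uv,z))
print(cam("top")[2],cam("side")[2])
E
```

```text
egg [0.636 0.158 0.085]
cooker [0.677 0.166 0.046]
bowl [0.578 0.007 0.057]
timer [0.685 0.352 0.047]
pepper [0.644 0.419 0.09 ]
lemon [0.343 0.529 0.04 ]
bow [0.368 0.155 0.013]
jawA [0.541 0.27  0.02 ]
jawB [0.567 0.193 0.02 ]
[0.434 0.252 1.059] [ 0.307 -0.761  0.547]
```

View pics/topc.png

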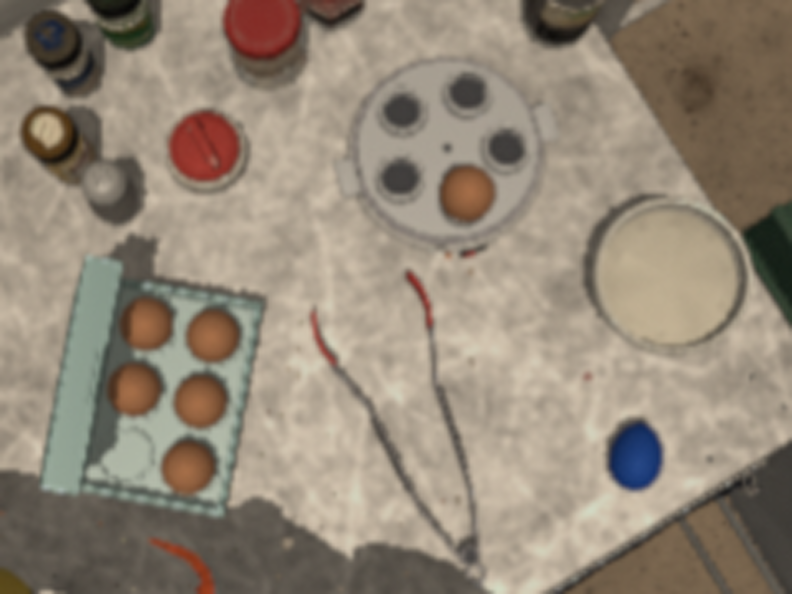

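View pics/sidec.png

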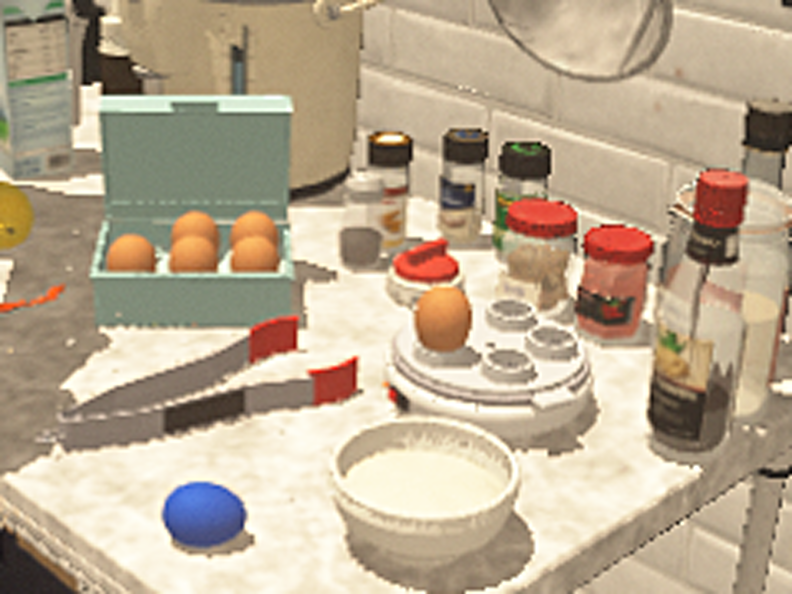

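The crops confirm the choice: the brown egg stands in the cooker at crop (467,193), full (371,148). The lid's outer top edge runs crop (85,257) to (42,490), the box's front rim crop (265,297) to (225,515), and the tongs' jaws are at crop (325,335) and (420,300).

Run:
```python
from h import *
np.set_printoptions(precision=4,suppress=True)
f=lambda x,y:((x+.5)/3.3-.5+230,(y+.5)/3.3-.5+90)
g=lambda x,y:((x+.5)/3.3-.5+240,(y+.5)/3.3-.5+110)
for n,uv,z in[("lidA",(85,257),.163),("lidB",(42,490),.163),("frA",(265,297),.048),("frB",(225,515),.048),("cooker",(448,148),.046),
 ("bowl",(667,275),.057),("bow",(474,560),.013),("jL0",(313,311),.03),("jL1",(336,363),.03),("jR0",(408,272),.03),("jR1",(431,326),.03)]:
    print(n,onz("top",f(*uv),z))
print("egg",tri(f(467,193),g(443,318)))
# egg by mask in both views
for n,roi in(("top",(355,130,32,36)),("side",(360,190,30,30))):
    im=cv2.imread(f"pics/{n}0.png");x,y,w,h=roi;hsv=cv2.cvtColor(im,cv2.COLOR_BGR2HSV)[y:y+h,x:x+w]
    m=cv2.inRange(hsv,(4,90,60),(20,255,255)); k,l,st,c=cv2.connectedComponentsWithStats(m);i=1+np.argmax(st[1:,4]);print(n,st[i],c[i]+[x,y])
    if n=="top":a=c[i]+[x,y]
    else:print(tri(a,c[i]+[x,y]), onz("top",a,.077))
o=r.get_obs();R=cv2.Rodrigues(o["orientation"])[0];print(R,o["tcp_pos"])
```

```text
lidA [0.5825 0.4234 0.163 ]
lidB [0.4268 0.4538 0.163 ]
frA [0.5673 0.3092 0.048 ]
frB [0.4043 0.3424 0.048 ]
cooker [0.6784 0.1674 0.046 ]
bowl [0.5751 0.0076 0.057 ]
bow [0.3644 0.1547 0.013 ]
jL0 [0.5579 0.2736 0.03  ]
jL1 [0.5175 0.2569 0.03  ]
jR0 [0.5862 0.1999 0.03  ]
jR1 [0.544  0.1835 0.03  ]
egg (array([0.6371, 0.1571, 0.0773]), np.float64(0.000699750247031037))
top [  9  10  16  17 211] [371.128  148.1327]
side [  0   0  23  27 376] [372.9654 203.1356]
(array([0.6351, 0.158 , 0.0846]), np.float64(0.00023049392538483597)) [0.6368 0.1572 0.077 ]
[[-0.9215  0.3883 -0.0005]
 [ 0.3883  0.9215 -0.0016]
 [-0.0001 -0.0017 -1.    ]] [0.2619 0.6215 0.2201]
```

Run:
```python
from h import *
np.set_printoptions(precision=3,suppress=True)
for n,uv,z in[("potEdge",(205,165),.1),("potEdge",(200,190),.05),("potTop",(170,135),.2),("cartonR",(162,258),.1),("spice",(245,131),.1)]: print(n,onz("top",uv,z))
print("carton cap",tri((108,268),(241,102)))
print("pot knob",tri((130,177),(303,87)))
R=cv2.Rodrigues(r.get_obs()["orientation"])[0]
p=r.get_obs()["tcp_pos"]
for q in((.5145,.492,.34),(.5145,.492,.16)): print((R.T@(np.array(q)-p))*1000)
```

```text
potEdge [0.603 0.557 0.1  ]
potEdge [0.548 0.586 0.05 ]
potTop [0.653 0.603 0.2  ]
cartonR [0.383 0.661 0.1  ]
spice [0.682 0.46  0.1  ]
carton cap (array([0.368, 0.735, 0.204]), np.float64(0.003437758339330591))
pot knob (array([0.557, 0.66 , 0.26 ]), np.float64(0.004014942298385585))
[-283.056  -21.467 -119.799]
[-283.029  -21.168   60.2  ]
```

>>> step_arm --moves '[{"dz": -60, "gripper": -1}, {"dz": -60}, {"dx": -45, "dy": -4}, {"dx": -48, "dy": -4}, {"dx": -48, "dy": -4}, {"dx": -48, "dy": -4}, {"dx": -48, "dy": -4}, {"dx": -46, "dy": -2}, {}, {}]'

```text
invalid input at $.moves[0]: expected keys rx, ry, rz, dx, dy, dz, gripper
```

Run:
```python
from h import *
np.set_printoptions(precision=3,suppress=True)
o=r.get_obs();print(o["tcp_pos"],o["joints"],o["contact_force"])
R=cv2.Rodrigues(o["orientation"])[0];print(R)
print((R.T@(np.array((.513,.488,.16))-o["tcp_pos"]))*1000, R.T@np.array([-.192,-.981,0]))
```

```text
[0.262 0.622 0.22 ] [-1.28   0.478  0.022  1.556 -0.011  1.109 -0.083] [-0.684 -0.935 -0.346]
[[-0.922  0.388 -0.001]
 [ 0.388  0.922 -0.002]
 [-0.    -0.002 -1.   ]]
[-283.2    -25.436   60.208] [-0.204 -0.979  0.002]
```

All keys required.

>>> step_arm --moves '[{"rx": 0, "ry": 0, "rz": 0, "dx": 0, "dy": 0, "dz": -60, "gripper": -1}, {"rx": 0, "ry": 0, "rz": 0, "dx": 0, "dy": 0, "dz": -60, "gripper": -1}, {"rx": 0, "ry": 0, "rz": 0, "dx": -45, "dy": -4, "dz": 0, "gripper": -1}, {"rx": 0, "ry": 0, "rz": 0, "dx": -48, "dy": -4, "dz": 0, "gripper": -1}, {"rx": 0, "ry": 0, "rz": 0, "dx": -48, "dy": -4, "dz": 0, "gripper": -1}, {"rx": 0, "ry": 0, "rz": 0, "dx": -48, "dy": -4, "dz": 0, "gripper": -1}, {"rx": 0, "ry": 0, "rz": 0, "dx": -48, "dy": -4, "dz": 0, "gripper": -1}, {"rx": 0, "ry": 0, "rz": 0, "dx": -46, "dy": -2, "dz": 0, "gripper": -1}, {"rx": 0, "ry": 0, "rz": 0, "dx": 0, "dy": 0, "dz": 0, "gripper": -1}, {"rx": 0, "ry": 0, "rz": 0, "dx": 0, "dy": 0, "dz": 0, "gripper": -1}]' --grip_force 30

```text
clock: 1.35
tcp_pos: [0.5138, 0.4921, 0.3404]
orientation: [-0.622, -3.078, 0.001]
contact_force: [0.1, 0.5, -0.6]
grip_width: 0.0002
gripper_force: 0.0
```

Run:
```python
from h import *
np.set_printoptions(precision=3,suppress=True)
o=r.get_obs();print(o["tcp_pos"],o["joints"],o["contact_force"],o["clock"],o["grip_width"])
R=cv2.Rodrigues(o["orientation"])[0];print(R)
print((R.T@(np.array((.513,.488,.16))-o["tcp_pos"]))*1000, R.T@np.array([-.192,-.981,0]))
```

```text
[0.514 0.492 0.34 ] [-0.929  0.471  0.121  1.303 -0.057  1.372  0.363] [ 0.125  0.55  -0.569] 1.35 0.000200280986313129
[[-0.922  0.388 -0.001]
 [ 0.388  0.922 -0.   ]
 [ 0.001 -0.001 -1.   ]]
[ -1.106  -3.979 180.374] [-0.204 -0.979  0.   ]
```

>>> step_arm --moves '[{"rx": 0, "ry": 0, "rz": 0, "dx": 0, "dy": 0, "dz": 50, "gripper": -1}, {"rx": 0, "ry": 0, "rz": 0, "dx": 0, "dy": 0, "dz": 50, "gripper": -1}, {"rx": 0, "ry": 0, "rz": 0, "dx": 0, "dy": -2, "dz": 45, "gripper": -1}, {"rx": 0, "ry": 0, "rz": 0, "dx": -1, "dy": -2, "dz": 35, "gripper": -1}, {"rx": 0, "ry": 0, "rz": 0, "dx": -3, "dy": -13, "dz": -1, "gripper": -1}, {"rx": 0, "ry": 0, "rz": 0, "dx": -3, "dy": -13, "dz": -1, "gripper": -1}, {"rx": 0, "ry": 0, "rz": 0, "dx": -3, "dy": -13, "dz": 0, "gripper": -1}, {"rx": 0, "ry": 0, "rz": 0, "dx": -3, "dy": -13, "dz": 1, "gripper": -1}, {"rx": 0, "ry": 0, "rz": 0, "dx": -2, "dy": -12, "dz": 1, "gripper": -1}]'

```text
clock: 2.48
tcp_pos: [0.5019, 0.4224, 0.1617]
orientation: [0.623, 3.079, 0.001]
contact_force: [0.3, -0.1, 0.9]
grip_width: -0.0002
gripper_force: 0.0
```

>>> step_arm --moves '[{"rx": 0, "ry": 0, "rz": 0, "dx": -3, "dy": -13, "dz": 6, "gripper": -1}, {"rx": 0, "ry": 0, "rz": 0, "dx": -3, "dy": -13, "dz": 7, "gripper": -1}, {"rx": 0, "ry": 0, "rz": 0, "dx": -2, "dy": -10, "dz": 10, "gripper": -1}, {"rx": 0, "ry": 0, "rz": 0, "dx": -2, "dy": -10, "dz": 10, "gripper": -1}, {"rx": 0, "ry": 0, "rz": 0, "dx": -1, "dy": -6, "dz": 9, "gripper": -1}, {"rx": 0, "ry": 0, "rz": 0, "dx": -1, "dy": -5, "dz": 8, "gripper": -1}, {"rx": 0, "ry": 0, "rz": 0, "dx": -1, "dy": -4, "dz": 8, "gripper": -1}, {"rx": 0, "ry": 0, "rz": 0, "dx": -1, "dy": -3, "dz": 7, "gripper": -1}, {"rx": 0, "ry": 0, "rz": 0, "dx": 0, "dy": 0, "dz": 2, "gripper": -1}, {"rx": 0, "ry": 0, "rz": 0, "dx": 0, "dy": 0, "dz": 0, "gripper": -1}]'

```text
clock: 3.72
tcp_pos: [0.4864, 0.3348, 0.0916]
orientation: [-0.639, -3.065, 0.057]
contact_force: [-15.8, -50.3, 34.1]
grip_width: 0.0
gripper_force: 30.7
```

Run:
```python
from h import *
cv2.imwrite("pics/s1.png",r.grab_frame("side")); print(r.get_obs()["contact_force"])
```

```text
[-15.9701274  -51.70313546  34.84325118]
```

View pics/s1.png

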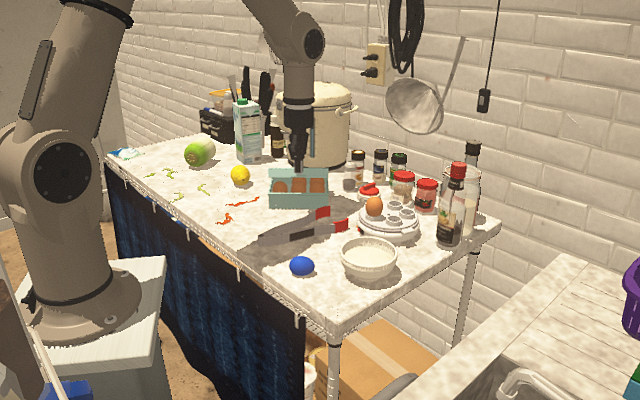

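Run:
```python
from h import *
s=r.grab_frame("side");t=r.grab_frame("top")
a=cv2.resize(s[80:230,230:380],(500,500),interpolation=cv2.INTER_CUBIC)
b=cv2.resize(t[140:270,210:340],(500,500),interpolation=cv2.INTER_CUBIC)[:, :300]
cv2.imwrite("pics/c2.png",np.hstack([a,b])); print(r.get_obs()["contact_force"],proj("side",[[.486,.335,.07]]))
```

```text
[-16.6493763  -51.15564178  34.35049934] [[297.92628749 184.30479903]]
```

View pics/c2.png

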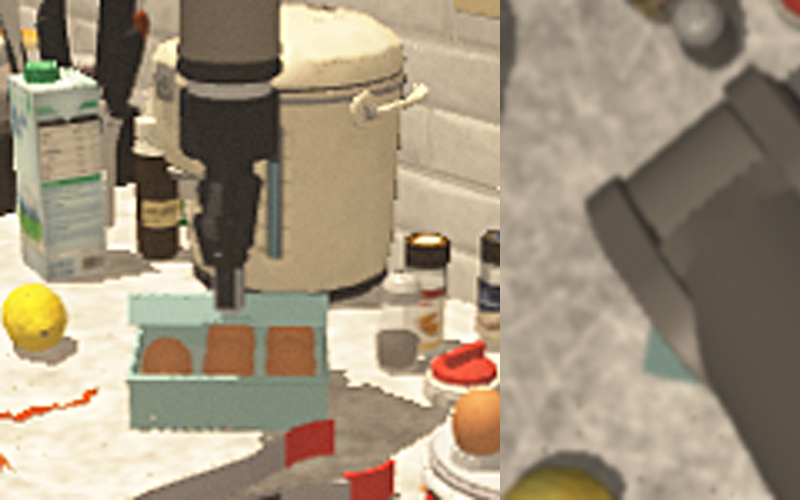

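The fingertip slipped over the lid's free edge and wedges against its front wall; the lid is still ajar. I'll back off and press from above, further in.

>>> step_arm --moves '[{"rx": 0, "ry": 0, "rz": 0, "dx": -2, "dy": -8, "dz": -15, "gripper": -1}, {"rx": 0, "ry": 0, "rz": 0, "dx": 0, "dy": 0, "dz": -25, "gripper": -1}, {"rx": 0, "ry": 0, "rz": 0, "dx": 0, "dy": 0, "dz": -25, "gripper": -1}, {"rx": 0, "ry": 0, "rz": 0, "dx": 0, "dy": 0, "dz": -20, "gripper": -1}, {"rx": 0, "ry": 0, "rz": 0, "dx": 0, "dy": 0, "dz": 0, "gripper": -1}]'

```text
clock: 4.5
tcp_pos: [0.4893, 0.351, 0.1801]
orientation: [0.622, 3.078, 0.004]
contact_force: [-0.1, -0.1, 0.0]
grip_width: 0.0
gripper_force: 0.0
```

Run:
```python
from h import *
np.set_printoptions(precision=3,suppress=True)
s=r.grab_frame("side")
cv2.imwrite("pics/c3.png",cv2.resize(s[100:230,240:370],(600,600),interpolation=cv2.INTER_CUBIC))
o=r.get_obs();print(o["contact_force"],o["tcp_pos"]);R=cv2.Rodrigues(o["orientation"])[0];print(R.T@(np.array((.491,.365,.2))-o["tcp_pos"])*1000)
```

```text
[ 0.156  0.414 -0.229] [0.489 0.351 0.179]
[  3.342  14.204 -21.132]
```

View pics/c3.png

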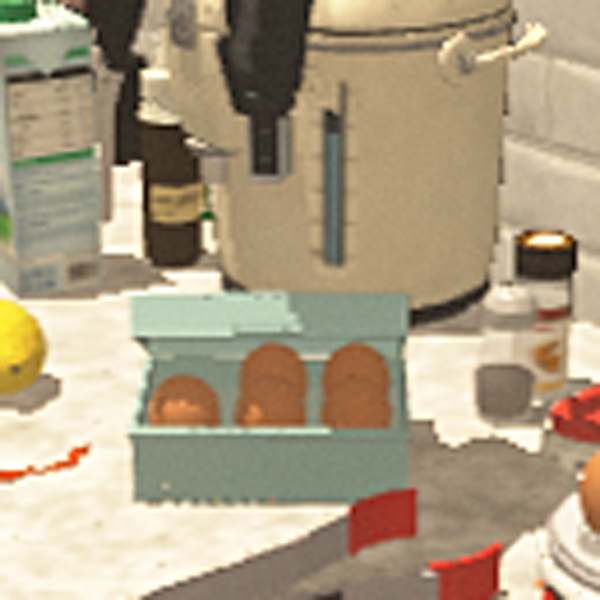

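The lid stands about half open at crop (270,310), with the gripper free above it. Now I press straight down, about 60 mm in front of the hinge.

>>> step_arm --moves '[{"rx": 0, "ry": 0, "rz": 0, "dx": 2, "dy": 13, "dz": -5, "gripper": -1}, {"rx": 0, "ry": 0, "rz": 0, "dx": 2, "dy": 13, "dz": 0, "gripper": -1}, {"rx": 0, "ry": 0, "rz": 0, "dx": 0, "dy": 0, "dz": 20, "gripper": -1}, {"rx": 0, "ry": 0, "rz": 0, "dx": 0, "dy": 0, "dz": 20, "gripper": -1}, {"rx": 0, "ry": 0, "rz": 0, "dx": 0, "dy": 0, "dz": 15, "gripper": -1}, {"rx": 0, "ry": 0, "rz": 0, "dx": 0, "dy": 0, "dz": 15, "gripper": -1}, {"rx": 0, "ry": 0, "rz": 0, "dx": 0, "dy": 0, "dz": 10, "gripper": -1}, {"rx": 0, "ry": 0, "rz": 0, "dx": 0, "dy": 0, "dz": 8, "gripper": -1}, {"rx": 0, "ry": 0, "rz": 0, "dx": 0, "dy": 0, "dz": 0, "gripper": -1}]'

```text
clock: 5.68
tcp_pos: [0.4948, 0.3762, 0.0956]
orientation: [-0.622, -3.079, 0.001]
contact_force: [1.3, 0.1, 0.3]
grip_width: -0.0002
gripper_force: 0.0
```

>>> step_arm --moves '[{"rx": 0, "ry": 0, "rz": 0, "dx": 0, "dy": 0, "dz": 2, "gripper": -1}, {"rx": 0, "ry": 0, "rz": 0, "dx": 0, "dy": 0, "dz": 1, "gripper": -1}, {"rx": 0, "ry": 0, "rz": 0, "dx": 0, "dy": 0, "dz": 0, "gripper": -1}, {"rx": 0, "ry": 0, "rz": 0, "dx": 0, "dy": 0, "dz": 0, "gripper": -1}]'

```text
clock: 6.18
tcp_pos: [0.4951, 0.3764, 0.0932]
orientation: [0.622, 3.079, 0.001]
contact_force: [0.3, 0.3, 0.5]
grip_width: -0.0002
gripper_force: 0.3
```

>>> step_arm --moves '[{"rx": 0, "ry": 0, "rz": 0, "dx": 0, "dy": 0, "dz": 2, "gripper": -1}, {"rx": 0, "ry": 0, "rz": 0, "dx": 0, "dy": 0, "dz": 0, "gripper": -1}, {"rx": 0, "ry": 0, "rz": 0, "dx": 0, "dy": 0, "dz": 0, "gripper": -1}]'

```text
clock: 6.55
tcp_pos: [0.4949, 0.3763, 0.0909]
orientation: [-0.622, -3.079, 0.0]
contact_force: [-0.5, -0.4, 1.0]
grip_width: -0.0003
gripper_force: 0.0
```

Run:
```python
from h import *
s=r.grab_frame("side")
cv2.imwrite("pics/c4.png",cv2.resize(s[100:230,240:370],(600,600),interpolation=cv2.INTER_CUBIC));print(r.get_obs()["contact_force"],r.get_obs()["tcp_pos"])
```

```text
[-0.10911005  0.0935173  -0.06277651] [0.49483769 0.37636078 0.09089401]
```

View pics/c4.png

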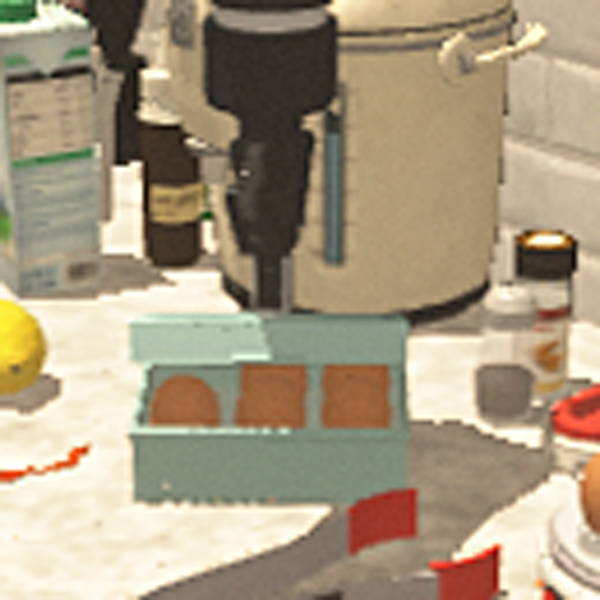

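Run:
```python
from h import *
np.set_printoptions(precision=3,suppress=True)
H=np.array([.507,.436,.048]);f=np.array([-.192,-.981,0]);z=np.array([0,0,1])
for p in(0,.1,.2,.3,.4,.5,.7,1.4): 
  c,s=np.cos(p),np.sin(p); E=H+f*(.112*c-.026*s)+z*(.112*s+.026*c); L=H+f*.112*c+z*.112*s
  print(p,E,proj("side",[E])[0],"lower rim",proj("side",[L])[0])
print("tip",proj("side",[[.4948,.3764,.069],[.4948,.3764,.09]]))
```

```text
0 [0.485 0.326 0.074] [298.282 184.23 ] lower rim [298.386 193.258]
0.1 [0.486 0.329 0.085] [298.269 179.877] lower rim [298.347 189.31 ]
0.2 [0.487 0.333 0.096] [298.269 175.485] lower rim [298.319 185.205]
0.3 [0.488 0.339 0.106] [298.281 171.111] lower rim [298.303 180.994]
0.4 [0.489 0.345 0.116] [298.305 166.812] lower rim [298.299 176.732]
0.5 [0.491 0.352 0.125] [298.341 162.642] lower rim [298.307 172.471]
0.7 [0.494 0.368 0.14 ] [298.446 154.897] lower rim [298.359 164.174]
1.4 [0.508 0.442 0.163] [299.061 138.033] lower rim [298.847 142.42 ]
tip [[298.59  178.515]
 [298.513 171.353]]
```

```bash
cat >> h.py <<'E'
def lid():
    s=r.grab_frame("side"); hsv=cv2.cvtColor(s,cv2.COLOR_BGR2HSV)
    m=cv2.inRange(hsv,(75,35,60),(100,255,255))
    out={}
    for u in (272,276,280,318,322,326):
        v=np.where(m[130:215,u]>0)[0]; out[u]=(int(v.min()+130) if len(v) else None)
    return out
E
python3 -c "
from h import *
print(lid(), r.get_obs()['tau'])"
```

```text
{272: None, 276: None, 280: None, 318: None, 322: None, 326: None} [-2.22036419e-03 -5.73292780e+01  2.86146484e+00 -2.26468778e+01
  4.42507866e-03  1.39289620e-02 -4.05451074e-04]
```

>>> step_arm --moves '[{"rx": 0, "ry": 0, "rz": 0, "dx": 0, "dy": 0, "dz": 4, "gripper": -1}, {"rx": 0, "ry": 0, "rz": 0, "dx": 0, "dy": 0, "dz": 4, "gripper": -1}, {"rx": 0, "ry": 0, "rz": 0, "dx": 0, "dy": 0, "dz": 0, "gripper": -1}]'

```text
clock: 7.02
tcp_pos: [0.4947, 0.3761, 0.0824]
orientation: [-0.622, -3.079, 0.001]
contact_force: [0.7, 0.2, 0.2]
grip_width: 0.0002
gripper_force: 0.0
```

```bash
python3 -c "
from h import *
print(lid(), r.get_obs()['contact_force'])"
```

```text
{272: None, 276: None, 280: None, 318: None, 322: None, 326: None} [ 0.75990197 -0.56015684  0.01027177]
```

```bash
sed -i 's/(75,35,60),(100,255,255)/(70,25,50),(100,255,255)/' h.py; python3 -c "
from h import *
s=r.grab_frame('side');b=cv2.resize(cv2.imread('pics/c4.png'),(130,130),interpolation=cv2.INTER_AREA)
for u in (276,320): print(u,cv2.cvtColor(s,cv2.COLOR_BGR2HSV)[160:206:3,u].tolist());print(cv2.cvtColor(b,cv2.COLOR_BGR2HSV)[60:106:3,u-240].tolist())
"
```

```text
276 [[17, 67, 222], [22, 23, 253], [21, 30, 251], [58, 27, 229], [73, 7, 252], [50, 35, 166], [49, 35, 180], [56, 33, 184], [12, 163, 161], [11, 155, 155], [13, 160, 156], [59, 27, 243], [47, 32, 142], [45, 33, 140], [45, 33, 138], [23, 47, 173]]
[[17, 59, 217], [23, 21, 254], [20, 30, 253], [54, 32, 225], [53, 31, 197], [53, 30, 196], [55, 29, 200], [30, 38, 135], [12, 156, 159], [13, 152, 159], [13, 164, 152], [55, 29, 230], [46, 38, 142], [48, 36, 143], [48, 36, 143], [26, 45, 169]]
320 [[18, 90, 178], [19, 84, 177], [17, 90, 175], [54, 31, 117], [42, 39, 118], [53, 35, 144], [51, 40, 148], [55, 33, 147], [12, 164, 157], [12, 158, 152], [13, 158, 153], [63, 38, 142], [47, 37, 139], [48, 38, 136], [48, 31, 142], [53, 37, 144]]
[[19, 88, 176], [19, 85, 176], [19, 87, 176], [56, 29, 132], [53, 35, 154], [54, 32, 151], [39, 38, 140], [12, 156, 155], [12, 157, 153], [13, 157, 153], [12, 159, 154], [57, 36, 143], [47, 35, 140], [51, 35, 137], [49, 39, 139], [56, 35, 144]]
```

>>> step_arm --moves '[{"rx": 0, "ry": 0, "rz": 0, "dx": 0, "dy": 0, "dz": -10, "gripper": -1}, {"rx": 0, "ry": 0, "rz": 0, "dx": 0, "dy": 0, "dz": -25, "gripper": -1}, {"rx": 0, "ry": 0, "rz": 0, "dx": 0, "dy": 0, "dz": -25, "gripper": -1}, {"rx": 0, "ry": 0, "rz": 0, "dx": 0, "dy": 0, "dz": -20, "gripper": -1}, {"rx": 0, "ry": 0, "rz": 0, "dx": 0, "dy": 0, "dz": 0, "gripper": -1}]'

```text
clock: 7.75
tcp_pos: [0.4961, 0.3773, 0.1653]
orientation: [0.622, 3.077, 0.006]
contact_force: [-0.9, -0.7, -0.9]
grip_width: 0.0002
gripper_force: 0.0
```

Run:
```python
from h import *
s=r.grab_frame("side")
cv2.imwrite("pics/c5.png",cv2.resize(s[100:230,240:370],(600,600),interpolation=cv2.INTER_CUBIC));print(r.get_obs()["contact_force"],r.get_obs()["tcp_pos"])
print(proj("side",[[.4947,.376,.1424]]))
```

```text
[-0.85246552  0.68391393 -0.22188474] [0.49533136 0.37667992 0.16391381]
[[298.30549483 153.09242355]]
```

View pics/c5.png

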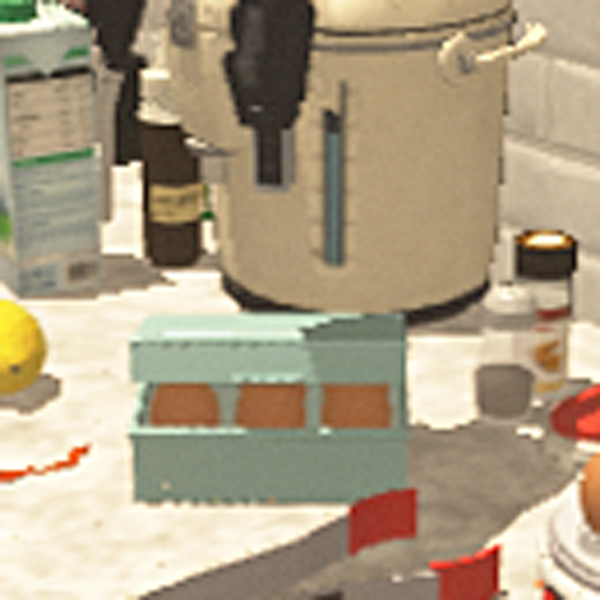

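Run:
```python
from h import *
print(proj("side",[[.2619,.6215,.22],[.2619,.6215,.198],[.2619,.6215,.25]]))
print(proj("side",[[.4953,.3767,.164],[.4953,.3767,.142],[.4953,.3767,.18]]))
# teal-ish / dark gripper bottom in start picture
s=cv2.imread("pics/side0.png");print(s[80:112:2,196:214:3].mean(2).round().astype(int))
```

```text
[[207.89981599 106.9419173 ]
 [208.52767433 114.11395902]
 [207.04062943  97.02576022]]
[[298.40431882 145.25978932]
 [298.48534754 153.13463314]
 [298.34528142 139.46103019]]
[[ 63  42  45  53  23  51]
 [ 80  42  40  27 187  40]
 [ 47  40  37 150 175  40]
 [ 58  48  40 186 164  40]
 [ 40  42  34 197 200  39]
 [ 50  42 100 198 190  46]
 [ 16  44  88 188 192  42]
 [198  46  85 185 178  37]
 [198  43  67 183 169 141]
 [199  43  61 174 165 169]
 [188  40  52 116 164 162]
 [181 129 118 181 165 194]
 [178 178 181 173 179 181]
 [174 175 171 173 177 181]
 [167 155 174  90 114 135]
 [201 123  49  62  76 235]]
```

The tip appears at crop (272,187), about 37 mm higher than the TCP reading implies, so the readings are biased in z relative to the worktop. Pressing at lower readings and watching the force.

>>> step_arm --moves '[{"rx": 0, "ry": 0, "rz": 0, "dx": -4, "dy": -20, "dz": 0, "gripper": -1}, {"rx": 0, "ry": 0, "rz": 0, "dx": 0, "dy": 0, "dz": 30, "gripper": -1}, {"rx": 0, "ry": 0, "rz": 0, "dx": 0, "dy": 0, "dz": 30, "gripper": -1}, {"rx": 0, "ry": 0, "rz": 0, "dx": 0, "dy": 0, "dz": 15, "gripper": -1}, {"rx": 0, "ry": 0, "rz": 0, "dx": 0, "dy": 0, "dz": 10, "gripper": -1}, {"rx": 0, "ry": 0, "rz": 0, "dx": 0, "dy": 0, "dz": 8, "gripper": -1}, {"rx": 0, "ry": 0, "rz": 0, "dx": 0, "dy": 0, "dz": 4, "gripper": -1}, {"rx": 0, "ry": 0, "rz": 0, "dx": 0, "dy": 0, "dz": 0, "gripper": -1}]'

```text
clock: 8.8
tcp_pos: [0.491, 0.3566, 0.0661]
orientation: [0.622, 3.079, 0.001]
contact_force: [-0.2, -0.1, 0.3]
grip_width: -0.0002
gripper_force: 0.0
```

>>> step_arm --moves '[{"rx": 0, "ry": 0, "rz": 0, "dx": 0, "dy": 0, "dz": 3, "gripper": -1}, {"rx": 0, "ry": 0, "rz": 0, "dx": 0, "dy": 0, "dz": 2, "gripper": -1}, {"rx": 0, "ry": 0, "rz": 0, "dx": 0, "dy": 0, "dz": 0, "gripper": -1}]'

```text
clock: 9.18
tcp_pos: [0.4914, 0.3568, 0.0635]
orientation: [0.622, 3.079, 0.002]
contact_force: [-5.2, -4.7, 18.7]
grip_width: -0.0
gripper_force: 9.4
```

>>> step_arm --moves '[{"rx": 0, "ry": 0, "rz": 0, "dx": 0, "dy": 0, "dz": 2, "gripper": -1}, {"rx": 0, "ry": 0, "rz": 0, "dx": 0, "dy": 0, "dz": 0, "gripper": -1}, {"rx": 0, "ry": 0, "rz": 0, "dx": 0, "dy": 0, "dz": 0, "gripper": -1}]'

```text
clock: 9.55
tcp_pos: [0.4915, 0.3568, 0.0632]
orientation: [0.623, 3.078, 0.003]
contact_force: [-9.2, -6.8, 32.9]
grip_width: 0.0001
gripper_force: 16.5
```

Run:
```python
from h import *
np.set_printoptions(precision=3,suppress=True,linewidth=200)
print(r.get_obs()["contact_force"],r.get_obs()["joints"])
s=r.grab_frame("side");print(s[160:206:2,276].tolist())
t=cv2.cvtColor(cv2.imread("pics/top0.png"),cv2.COLOR_BGR2GRAY).astype(np.float32)
J=np.array([.5514,.2285]);B=np.array([.3644,.1547]);a=(J-B)/np.linalg.norm(J-B);n=np.array([-a[1],a[0]])
w=np.arange(-50,51,2)/1000
for d in(-.13,-.115,-.1,-.085,-.07):
    P=[np.r_[J+a*d+n*k,.024] for k in w]; q=proj("top",P).astype(np.float32)
    v=cv2.remap(t,q[:,0].reshape(1,-1),q[:,1].reshape(1,-1),cv2.INTER_LINEAR)[0]
    L=w[25:][np.argmin(v[25:])];Rr=w[:25][np.argmin(v[:25])]
    print(d,L,Rr,v.astype(int))
```

```text
[-9.244 -6.758 32.905] [-0.798  0.553  0.09   1.852 -0.071  0.738  0.503]
[[168, 200, 223], [241, 255, 255], [231, 247, 253], [219, 241, 250], [216, 238, 243], [198, 224, 203], [214, 235, 221], [220, 239, 226], [215, 236, 219], [214, 235, 221], [216, 237, 221], [215, 236, 221], [166, 194, 175], [121, 139, 130], [121, 142, 129], [121, 143, 133], [148, 175, 159], [120, 140, 130], [124, 144, 134], [124, 143, 133], [122, 144, 133], [120, 139, 128], [130, 151, 148]]
-0.13 0.026 -0.02 [171 172 173 174 176 179 183 184 183 181 181 180 172 142 114 100 118 145 161 167 167 168 169 171 171 171 171 170 174 180 187 192 189 181 167 139 113  96  95 124 152 169 171 168 168 168 168 170 171
 170 169]
-0.115 0.026 -0.022 [165 167 168 169 170 170 170 169 167 166 167 161 140 107  93 106 135 159 164 162 160 162 168 172 172 166 159 155 156 161 168 176 182 182 178 168 143 113  91  93 130 157 170 172 170 168 169 172 175
 178 180]
-0.1 0.026 -0.024 [164 165 162 159 158 160 162 165 168 170 168 154 118  95  96 132 158 172 175 173 175 178 181 182 181 177 170 164 158 156 159 163 166 167 161 148 126 102  90  92 116 152 169 175 173 169 167 167 168
 171 176]
-0.085 0.028 -0.026 [161 156 155 153 152 151 152 155 158 158 147 122  91  93 116 149 168 171 170 168 172 178 181 179 174 167 163 160 164 169 173 172 165 159 155 150 135 114  95  81  88 113 138 149 156 163 173 180 186
 188 188]
-0.07 0.028 -0.026 [160 161 163 164 161 156 150 147 145 139 121 104  98 104 132 154 167 171 172 172 171 170 169 168 169 173 178 182 183 177 171 166 163 159 156 155 155 141 120 100 115 142 170 184 182 179 174 173 174
 176 180]
```

>>> step_arm --moves '[{"rx": 0, "ry": 0, "rz": 0, "dx": 0, "dy": 0, "dz": -20, "gripper": -1}, {"rx": 0, "ry": 0, "rz": 0, "dx": 0, "dy": 0, "dz": -50, "gripper": -1}, {"rx": 0, "ry": 0, "rz": 0, "dx": -8, "dy": -41, "dz": -40, "gripper": 0.74}, {"rx": 0, "ry": 0, "rz": 0, "dx": -8, "dy": -41, "dz": 0, "gripper": 0.74}, {"rx": 0, "ry": 0, "rz": 0, "dx": -8, "dy": -41, "dz": 0, "gripper": 0.74}, {"rx": 0, "ry": 0, "rz": 0, "dx": -9, "dy": -41, "dz": 0, "gripper": 0.74}, {"rx": 0, "ry": 0, "rz": -8.7, "dx": 0, "dy": 0, "dz": 0, "gripper": 0.74}, {"rx": 0, "ry": 0, "rz": -8.7, "dx": 0, "dy": 0, "dz": 0, "gripper": 0.74}, {"rx": 0, "ry": 0, "rz": -8.7, "dx": 0, "dy": 0, "dz": 0, "gripper": 0.74}, {"rx": 0, "ry": 0, "rz": -8.7, "dx": 0, "dy": 0, "dz": 0, "gripper": 0.74}, {"rx": 0, "ry": 0, "rz": -8.8, "dx": 0, "dy": 0, "dz": 0, "gripper": 0.74}, {"rx": 0, "ry": 0, "rz": 0, "dx": 0, "dy": 0, "dz": 0, "gripper": 0.74}, {"rx": 0, "ry": 0, "rz": 0, "dx": 0, "dy": 0, "dz": 0, "gripper": 0.74}]'

```text
clock: 11.22
tcp_pos: [0.4577, 0.1924, 0.1691]
orientation: [-0.561, 3.091, 0.0]
contact_force: [0.6, -0.7, -0.8]
grip_width: 0.0742
gripper_force: 0.0
```

```bash
cat > d.py <<'E'
from h import *
import sys
np.set_printoptions(precision=4,suppress=True)
def delta(x,y,z,hd):
    o=r.get_obs();R=cv2.Rodrigues(o["orientation"])[0];p=o["tcp_pos"]
    print("pos",p,"w",o["grip_width"],"F",o["contact_force"],"gf",o["gripper_force"],"t",o["clock"],"j",o["joints"])
    print("tool axis z",R[:,2],"heading of y-90:",np.degrees(np.arctan2(R[1,1],R[0,1]))-90,"need rz",-(hd-(np.degrees(np.arctan2(R[1,1],R[0,1]))-90)))
    print("tool delta mm",R.T@(np.array([x,y,z])-p)*1000)
if __name__=="__main__": delta(*map(float,sys.argv[1:]))
E
python3 d.py .458 .193 -.008 20.8
python3 - <<'E'
from h import *
s=r.grab_frame("side")
cv2.imwrite("pics/c6.png",s)
print(proj("side",[[.458,.193,.17]]))
# dark gripper columns: bottom-most row of strong difference from the start picture
d=cv2.absdiff(s,cv2.imread("pics/side0.png")).max(2)>60
p=proj("side",[[.458,.193,.17]])[0].astype(int)
for u in range(p[0]-36,p[0]+37,4):
    v=np.where(d[60:p[1]+40,u])[0]; print(u,(v.max()+60) if len(v) else None,end="; ")
E
```

```text
pos [0.4577 0.1924 0.1691] w 0.07416606158277517 F [ 0.6208 -0.7113 -0.7859] gf 0.0 t 11.225 j [-0.5425  0.2464  0.0219  2.0296 -0.0071  0.8654  1.4133]
tool axis z [ 0.0003  0.0002 -1.    ] heading of y-90: 20.57861473507822 need rz -0.221385264921782
tool delta mm [ -0.4437   0.4262 177.125 ]
[[295.67561049 168.97879155]]
259 207; 263 207; 267 207; 271 176; 275 189; 279 189; 283 191; 287 191; 291 193; 295 193; 299 193; 303 193; 307 192; 311 191; 315 191; 319 191; 323 191; 327 191; 331 191;
```

>>> step_arm --moves '[{"rx": 0, "ry": 0, "rz": 0, "dx": 0, "dy": 0, "dz": 45, "gripper": 0.74}, {"rx": 0, "ry": 0, "rz": 0, "dx": 0, "dy": 0, "dz": 45, "gripper": 0.74}, {"rx": 0, "ry": 0, "rz": 0, "dx": 0, "dy": 0, "dz": 40, "gripper": 0.74}, {"rx": 0, "ry": 0, "rz": 0, "dx": 0, "dy": 0, "dz": 0, "gripper": 0.74}]'

```text
clock: 11.78
tcp_pos: [0.4555, 0.1914, 0.0368]
orientation: [0.563, -3.085, 0.003]
contact_force: [-0.3, -0.9, 0.5]
grip_width: 0.0742
gripper_force: 0.0
```

```bash
python3 d.py .458 .193 -.008 20.8
python3 - <<'E'
from h import *
s=r.grab_frame("side");t=r.grab_frame("top")
a=cv2.resize(s[140:260,240:360],(480,480),interpolation=cv2.INTER_CUBIC)
b=cv2.resize(t[170:270,310:390],(320,400),interpolation=cv2.INTER_CUBIC)
b=np.vstack([b,np.zeros((80,320,3),np.uint8)])
cv2.imwrite("pics/c7.png",np.hstack([a,b]))
P=[[.458,.193,.035],[.458,.193,.026]]
print(proj("side",P),proj("top",P))
E
```

```text
pos [0.4555 0.1914 0.0368] w 0.07416680009751102 F [-0.258  -0.923   0.4742] gf 0.0 t 11.775 j [-0.5346  0.4572  0.0128  2.1201 -0.0104  0.5704  1.4177]
tool axis z [-0.0052 -0.003  -1.    ] heading of y-90: 20.69622779253055 need rz -0.1037722074694507
tool delta mm [-3.1874  0.6742 44.8183]
[[296.41351698 221.68477573]
 [296.46162366 224.9987609 ]] [[357.62636562 222.56963708]
 [357.42382961 222.65984272]]
```

View pics/c7.png

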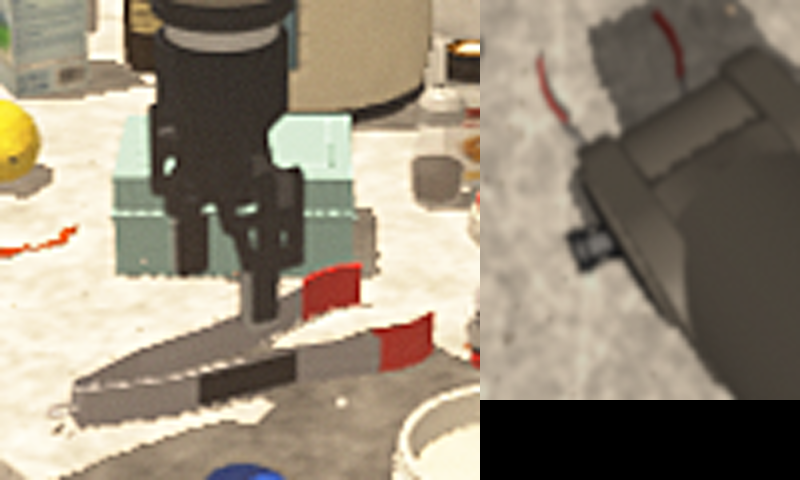

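The lid is shut (crop 235,150). The fingers straddle the arms over the sleeves, with fingertips at crop (190,272) and (262,320). Descending to grip.

>>> step_arm --moves '[{"rx": 0, "ry": 0, "rz": 0, "dx": -1, "dy": 0, "dz": 20, "gripper": 0.74}, {"rx": 0, "ry": 0, "rz": 0, "dx": -1, "dy": 0, "dz": 15, "gripper": 0.74}, {"rx": 0, "ry": 0, "rz": 0, "dx": 0, "dy": 0, "dz": 8, "gripper": 0.74}, {"rx": 0, "ry": 0, "rz": 0, "dx": 0, "dy": 0, "dz": 0, "gripper": 0.74}, {"rx": 0, "ry": 0, "rz": 0, "dx": 0, "dy": 0, "dz": 0, "gripper": 0.74}]' --grip_force 40

```text
clock: 12.5
tcp_pos: [0.4598, 0.1932, -0.0035]
orientation: [-0.565, 3.09, 0.0]
contact_force: [-0.5, -0.2, -0.3]
grip_width: 0.0738
gripper_force: 0.0
```

```bash
python3 d.py .458 .193 -.010 20.8
```

```text
pos [ 0.4598  0.1932 -0.0035] w 0.073837236928103 F [-0.4846 -0.167  -0.3205] gf 0.0 t 12.5 j [-0.5306  0.5358  0.0093  2.1267 -0.0103  0.4785  1.4193]
tool axis z [ 0.0006  0.0003 -1.    ] heading of y-90: 20.73835929538002 need rz -0.06164070461997895
tool delta mm [1.7689 0.4234 6.4517]
```

>>> step_arm --moves '[{"rx": 0, "ry": 0, "rz": 0, "dx": 1, "dy": 0, "dz": 3, "gripper": 0.74}, {"rx": 0, "ry": 0, "rz": 0, "dx": 0, "dy": 0, "dz": 3, "gripper": 0.74}, {"rx": 0, "ry": 0, "rz": 0, "dx": 0, "dy": 0, "dz": 0, "gripper": 0.1}, {"rx": 0, "ry": 0, "rz": 0, "dx": 0, "dy": 0, "dz": 0, "gripper": 0.1}, {"rx": 0, "ry": 0, "rz": 0, "dx": 0, "dy": 0, "dz": 0, "gripper": 0.1}, {"rx": 0, "ry": 0, "rz": 0, "dx": 0, "dy": 0, "dz": 0, "gripper": 0.1}, {"rx": 0, "ry": 0, "rz": 0, "dx": 0, "dy": 0, "dz": 0, "gripper": 0.1}]'

```text
clock: 13.38
tcp_pos: [0.4593, 0.1932, -0.0093]
orientation: [-0.565, 3.089, 0.001]
contact_force: [0.2, -0.6, 7.3]
grip_width: 0.0473
gripper_force: 7.4
```

>>> step_arm --moves '[{"rx": 0, "ry": 0, "rz": 0, "dx": 0, "dy": 0, "dz": -5, "gripper": 0.1}, {"rx": 0, "ry": 0, "rz": 0, "dx": 0, "dy": 0, "dz": -15, "gripper": 0.1}, {"rx": 0, "ry": 0, "rz": 0, "dx": 0, "dy": 0, "dz": -25, "gripper": 0.1}, {"rx": 0, "ry": 0, "rz": 0, "dx": 0, "dy": 0, "dz": -24, "gripper": 0.1}, {"rx": 0, "ry": 0, "rz": 0, "dx": 0, "dy": 0, "dz": 0, "gripper": 0.1}, {"rx": 0, "ry": 0, "rz": 0, "dx": 0, "dy": 0, "dz": 0, "gripper": 0.1}]'

```text
clock: 14.12
tcp_pos: [0.4582, 0.1926, 0.0589]
orientation: [0.566, -3.09, 0.0]
contact_force: [-0.8, -0.5, -1.5]
grip_width: 0.047
gripper_force: 5.1
```

```bash
cat > jaws.py <<'E'
from h import *
np.set_printoptions(precision=4,suppress=True)
def jaws():
    # red jaws in both views: the two blobs nearest the expected jaw middle
    o=r.get_obs();R=cv2.Rodrigues(o["orientation"])[0];ax=np.array([R[1,1],-R[0,1],0]);
    E=o["tcp_pos"]+ax*.1; E[2]+=.025; res={}
    for n in("top","side"):
        im=r.grab_frame(n);hsv=cv2.cvtColor(im,cv2.COLOR_BGR2HSV)
        m=cv2.inRange(hsv,(0,110,50),(8,255,255))|cv2.inRange(hsv,(172,110,50),(180,255,255))
        k,l,st,c=cv2.connectedComponentsWithStats(m); p=proj(n,[E])[0]
        print(n,"expect",p)
        for i in range(1,k):
            if st[i,4]>12 and np.linalg.norm(c[i]-p)<50: print("  blob",st[i],c[i])
    print("E",E)
jaws()
E
python3 d.py .437 .157 .055 0; python3 jaws.py
```

```text
pos [0.4582 0.1926 0.0589] w 0.046974600401875226 F [-0.7717 -0.4927 -1.5189] gf 5.093014016747475 t 14.125 j [-0.5355  0.4189  0.0147  2.1079 -0.0104  0.6151  1.4193]
tool axis z [-0.0002 -0.0001 -1.    ] heading of y-90: 20.7504788324231 need rz 20.7504788324231
tool delta mm [ 32.4833 -25.7623   3.9325]
top expect [343.0147 183.2664]
  blob [351 169   9  18  45] [355.4    176.5333]
  blob [328 180   6  16  20] [329.55 187.2 ]
side expect [331.6082 194.034 ]
  blob [317 183  16  14 173] [324.8613 189.1908]
  blob [359 182  20  14 191] [368.9267 189.2461]
  blob [332 191  16  16 153] [339.8105 198.6928]
  blob [357 228   4   4  14] [358.5 229.5]
E [0.5518 0.228  0.0839]
```

>>> step_arm --moves '[{"rx": 0, "ry": 0, "rz": 7, "dx": 0, "dy": 0, "dz": 0, "gripper": 0.1}, {"rx": 0, "ry": 0, "rz": 7, "dx": 0, "dy": 0, "dz": 0, "gripper": 0.1}, {"rx": 0, "ry": 0, "rz": 6.7, "dx": 0, "dy": 0, "dz": 0, "gripper": 0.1}, {"rx": 0, "ry": 0, "rz": 0, "dx": 10, "dy": -18, "dz": 0, "gripper": 0.1}, {"rx": 0, "ry": 0, "rz": 0, "dx": 11, "dy": -18, "dz": 0, "gripper": 0.1}, {"rx": 0, "ry": 0, "rz": 0, "dx": 0, "dy": 0, "dz": 2, "gripper": 0.1}, {"rx": 0, "ry": 0, "rz": 0, "dx": 0, "dy": 0, "dz": 0, "gripper": 0.1}]'

```text
clock: 15.1
tcp_pos: [0.4377, 0.1566, 0.057]
orientation: [-0.001, 3.141, 0.001]
contact_force: [0.0, 1.1, -0.8]
grip_width: 0.0471
gripper_force: 5.1
```

```bash
python3 d.py .537 .157 .056 0; python3 jaws.py
```

```text
pos [0.4377 0.1566 0.057 ] w 0.04713083325235241 F [ 0.0006  1.053  -0.7559] gf 5.093441158533096 t 15.1 j [-0.568   0.3832  0.1076  2.1865 -0.0744  0.5747  1.1659]
tool axis z [ 0.0003  0.0004 -1.    ] heading of y-90: 0.04802331796034309 need rz 0.04802331796034309
tool delta mm [-99.3381   0.3032   1.0383]
top expect [372.9012 188.4524]
  blob [358 179   4  18  34] [359.1176 186.9706]
  blob [385 179   4  18  42] [386.9286 187.0238]
side expect [332.8021 207.8476]
  blob [359 182  20  14 191] [368.9267 189.2461]
  blob [321 195  19  14 218] [329.8761 201.4541]
  blob [328 207  19  14 212] [337.4292 213.8679]
E [0.5377 0.1567 0.082 ]
```

>>> step_arm --moves '[{"rx": 0, "ry": 0, "rz": 0, "dx": -15, "dy": 0, "dz": 0, "gripper": 0.1}, {"rx": 0, "ry": 0, "rz": 0, "dx": -20, "dy": 0, "dz": 0, "gripper": 0.1}, {"rx": 0, "ry": 0, "rz": 0, "dx": -20, "dy": 0, "dz": 0, "gripper": 0.1}, {"rx": 0, "ry": 0, "rz": 0, "dx": -15, "dy": 0, "dz": 0, "gripper": 0.1}, {"rx": 0, "ry": 0, "rz": 0, "dx": -15, "dy": 0, "dz": 0, "gripper": 0.1}, {"rx": 0, "ry": 0, "rz": 0, "dx": -12, "dy": 0, "dz": 0, "gripper": 0.1}, {"rx": 0, "ry": 0, "rz": 0, "dx": 0, "dy": 0, "dz": 0, "gripper": 0.1}, {"rx": 0, "ry": 0, "rz": 0, "dx": 0, "dy": 0, "dz": 0, "gripper": 0.1}]'

```text
clock: 16.2
tcp_pos: [0.5339, 0.1568, 0.0568]
orientation: [0.002, -3.141, 0.0]
contact_force: [-0.8, -0.0, -1.7]
grip_width: 0.0467
gripper_force: 5.1
```

```bash
python3 d.py .535 .157 .055 0; python3 jaws.py
python3 - <<'E'
from h import *
for n,(x,y,w,h) in(("top",(350,125,45,45)),("side",(350,180,45,45))):
    hsv=cv2.cvtColor(r.grab_frame(n),cv2.COLOR_BGR2HSV)[y:y+h,x:x+w];m=cv2.inRange(hsv,(9,90,60),(20,255,255))
    k,l,st,c=cv2.connectedComponentsWithStats(m);i=1+np.argmax(st[1:,4]);print(n,st[i]+[x,y,0,0,0],c[i]+[x,y])
E
```

```text
pos [0.5339 0.1568 0.0568] w 0.04673409098740269 F [-0.7511 -0.0154 -1.6575] gf 5.092056915163994 t 16.2 j [-0.4867  0.4993  0.1136  1.9767 -0.0877  0.6711  1.2537]
tool axis z [-0.0009 -0.0001 -1.    ] heading of y-90: 0.055945659080904875 need rz 0.055945659080904875
tool delta mm [-1.0816  0.2091  1.8117]
top expect [371.4858 148.9045]
  blob [383 138   4   7  20] [384.35 141.05]
  blob [356 140   4  12  15] [357.3333 145.2   ]
side expect [372.5943 204.4539]
  blob [393 170  22  12 218] [403.7844 175.7294]
  blob [359 182  20  23 286] [367.8671 192.1958]
  blob [368 204  20  14 209] [377.8947 210.5837]
E [0.6339 0.1569 0.0818]
top [363 140  17  11 122] [370.6557377  145.05737705]
side [364 197  20  11 130] [373.5        201.48461538]
```

>>> step_arm --moves '[{"rx": 0, "ry": 0, "rz": 0, "dx": 0, "dy": 0, "dz": 0, "gripper": -0.1}, {"rx": 0, "ry": 0, "rz": 0, "dx": 0, "dy": 0, "dz": -1, "gripper": -0.2}, {"rx": 0, "ry": 0, "rz": 0, "dx": 0, "dy": 0, "dz": -1, "gripper": -0.3}, {"rx": 0, "ry": 0, "rz": 0, "dx": 0, "dy": 0, "dz": 0, "gripper": -1}, {"rx": 0, "ry": 0, "rz": 0, "dx": 0, "dy": 0, "dz": 0, "gripper": -1}, {"rx": 0, "ry": 0, "rz": 0, "dx": 0, "dy": 0, "dz": 0, "gripper": -1}]' --grip_force 40

```text
clock: 17.15
tcp_pos: [0.5346, 0.1568, 0.059]
orientation: [0.001, -3.142, 0.0]
contact_force: [-0.2, 0.3, -2.1]
grip_width: 0.0331
gripper_force: 39.8
```

Width 33 mm, on the egg. Lifting.

>>> step_arm --moves '[{"rx": 0, "ry": 0, "rz": 0, "dx": 0, "dy": 0, "dz": -5, "gripper": -1}, {"rx": 0, "ry": 0, "rz": 0, "dx": 0, "dy": 0, "dz": -10, "gripper": -1}, {"rx": 0, "ry": 0, "rz": 0, "dx": 0, "dy": 0, "dz": -15, "gripper": -1}, {"rx": 0, "ry": 0, "rz": 0, "dx": 0, "dy": 0, "dz": -20, "gripper": -1}, {"rx": 0, "ry": 0, "rz": 0, "dx": 0, "dy": 0, "dz": -20, "gripper": -1}, {"rx": 0, "ry": 0, "rz": 0, "dx": 0, "dy": 0, "dz": -10, "gripper": -1}, {"rx": 0, "ry": 0, "rz": 0, "dx": 0, "dy": 0, "dz": 0, "gripper": -1}, {"rx": 0, "ry": 0, "rz": 0, "dx": 0, "dy": 0, "dz": 0, "gripper": -1}]'

```text
clock: 18.15
tcp_pos: [0.5341, 0.1567, 0.1385]
orientation: [0.001, -3.141, 0.001]
contact_force: [-0.7, 0.2, -1.2]
grip_width: 0.0331
gripper_force: 39.9
```

```bash
cat > egg.py <<'E'
from h import *
import sys
c0=[float(a) for a in sys.argv[1:4]]; out=[]
for n in("top","side"):
    p=proj(n,[c0])[0].astype(int);x,y=p-22
    hsv=cv2.cvtColor(r.grab_frame(n),cv2.COLOR_BGR2HSV)[y:y+44,x:x+44];m=cv2.inRange(hsv,(9,90,60),(20,255,255))
    k,l,st,c=cv2.connectedComponentsWithStats(m);i=1+np.argmax(st[1:,4]);print(n,"expect",p,st[i]+[x,y,0,0,0],c[i]+[x,y]);out.append(c[i]+[x,y])
print(tri(*out))
E
python3 egg.py .637 .157 .157; python3 d.py .475 .008 .139 0
```

```text
top expect [374 140] [366 132  16   8  82] [373.86585366 135.24390244]
side expect [375 174] [367 164  17  10  85] [375.4        168.05882353]
(array([0.64107369, 0.16063206, 0.17249969]), np.float64(0.009292121803212936))
pos [0.534  0.1566 0.1382] w 0.03336273299731159 F [ 0.4211  0.5434 -1.7686] gf 39.86351627213651 t 18.25 j [-0.5045  0.3809  0.1338  1.9268 -0.0667  0.8397  1.2362]
tool axis z [-0.0015 -0.0006 -1.    ] heading of y-90: 0.05139067576719469 need rz 0.05139067576719469
tool delta mm [  59.1321 -148.5845   -0.6163]
```

>>> step_arm --moves '[{"rx": 0, "ry": 0, "rz": 0, "dx": 5, "dy": -12, "dz": 0, "gripper": -1}, {"rx": 0, "ry": 0, "rz": 0, "dx": 8, "dy": -20, "dz": 0, "gripper": -1}, {"rx": 0, "ry": 0, "rz": 0, "dx": 10, "dy": -24, "dz": 0, "gripper": -1}, {"rx": 0, "ry": 0, "rz": 0, "dx": 10, "dy": -24, "dz": 0, "gripper": -1}, {"rx": 0, "ry": 0, "rz": 0, "dx": 10, "dy": -24, "dz": 0, "gripper": -1}, {"rx": 0, "ry": 0, "rz": 0, "dx": 10, "dy": -22, "dz": 0, "gripper": -1}, {"rx": 0, "ry": 0, "rz": 0, "dx": 6, "dy": -15, "dz": 0, "gripper": -1}, {"rx": 0, "ry": 0, "rz": 0, "dx": 3, "dy": -8, "dz": 0, "gripper": -1}, {"rx": 0, "ry": 0, "rz": 0, "dx": 0, "dy": 0, "dz": 0, "gripper": -1}, {"rx": 0, "ry": 0, "rz": 0, "dx": 0, "dy": 0, "dz": 0, "gripper": -1}, {"rx": 0, "ry": 0, "rz": 0, "dx": 0, "dy": 0, "dz": 0, "gripper": -1}]'

```text
clock: 19.62
tcp_pos: [0.473, 0.0085, 0.139]
orientation: [-0.003, 3.141, 0.0]
contact_force: [0.1, -0.7, -2.1]
grip_width: 0.0339
gripper_force: 39.9
```

```bash
python3 egg.py .575 .008 .157; python3 d.py .475 .008 .139 0
python3 - <<'E'
from h import *
# bowl moved? lower half of the bowl in the side view against the start picture
s=r.grab_frame("side");a=cv2.imread("pics/side0.png");print("bowl diff",cv2.absdiff(s,a)[255:282,340:398].mean())
for n,uv,b in(("side",(0,0),"lid"),): print("lid wall diff vs shut",s[176:200:4,276].tolist())
E
```

```text
top expect [442 166] [435 156  17  21 265] [442.62264151 166.10188679]
side expect [369 204] [360 193  20  11 126] [369.55555556 197.23015873]
(array([0.57402334, 0.01098569, 0.17212317]), np.float64(0.0011783150834194414))
pos [0.4729 0.0083 0.1389] w 0.033238930441066086 F [ 0.0324  0.1943 -1.9585] gf 39.88663625469556 t 19.725 j [-0.3074  0.2531  0.1829  2.1163 -0.0651  0.7774  1.4889]
tool axis z [-0.0001  0.0001 -1.    ] heading of y-90: 0.10971581501755168 need rz 0.10971581501755168
tool delta mm [-2.1362 -0.3256 -0.0736]
bowl diff 39.210515112813965
lid wall diff vs shut [[216, 235, 221], [209, 233, 217], [148, 169, 157], [122, 144, 134], [138, 162, 149], [122, 141, 132]]
```

```bash
python3 -c "
from bench import r
print(r.hand_in())"
```

```text
the job is handed in; nothing more can be done
None
```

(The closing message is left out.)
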